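Tuck a stained sample board under the hold-down arm of the sample holder

ROBOT

A 7-joint arm with a two-finger parallel gripper is mounted at the origin on the work surface. World frame = base frame: x ahead of the robot, y to its left, z up, the work surface at z = 0. Lengths are in m, angles in rad, forces in N, time in s.
With the tool pointing down it reaches from about 0.425 to 0.875 m from the base axis. Payload 4.7 kg.
Tool frame: the origin (TCP) lies between the finger pads; the fingertips stand 14 mm ahead of it and the grasp point (between the pads) lies 5 mm behind it; z points along the fingers, y is the line along which they close (so a half turn about z gives the same grasp; the last joint's range is limited). The gripper opens to 87 mm and grips with 3 to 60 N. Pads are 19 mm wide; open, the fingers measure 117 mm over their backs; the gripper's body (75 mm by 190 mm) begins 51 mm behind the grasp point.
Start: joints at [0.014, 0.321, -0.07, 1.45, 0.023, 1.371, -0.057], TCP at [0.65, -0, 0.214] pointing down, gripper open.
Joint ranges: [-2.86, 2.86], [-0.3, 2.09], [-1.38, 1.24], [0.06, 2.45], [-1.56, 4.7], [0.09, 2.05], [-2.69, 2.69]. Speed limits (rad/s): [2.57, 2.57, 3.14, 3.14, 3.14, 3.14, 3.14].

INTERFACE

Orientations are given as a rotation vector (axis times angle).
In Python, from bench import ctrl gives the robot as it stands.
- The arm moves only by the tool step_arm, never from a script. Its argument "commands" is a list of rows, each an object with "travel": the shift along the tool's x, y, z in m, a list of three; "turn": the turn, a rotation vector about the tool's x, y, z in degrees, a list of three. A call has 1 to 5 rows; each row is the pose to reach, as a shift and turn from the pose commanded when the call began, along the tool's axes at that moment; what a row does not reach only later rows make up. A row lasts 1/10 s, in which the tool goes at most 50 mm and 8.59 degrees, less where a joint would pass 70% of its speed; a pose out of reach is approached as far as the arm can. A call with a gripper value outside its range is refused whole. "gripper" is the opening, from 0 (shut) to 1 (fully open), set as the call begins (left out, the last holds). The fingers move at their own pace and stop on an object; "force" is the grip in N (left out, the last holds). Time passes only in rows, so rows that repeat a pose let the fingers close. It gives the time, the measured TCP pose, the force, the opening and the grip force at its end, in the units of the state.
- ctrl.get_state(): the state, without advancing time (a new reading comes with each control period).
- ctrl.get_image(name): name is "scene" or "side" or "wrist"; returns the picture (384x512x3 uint8, red, green, blue); there is no depth.
- ctrl.camera_model(name): a dict with "fx", "fy", "cx", "cy" (pixels), "k1" (the pictures are not rectified: a ray, as slopes to the right and down, at radius r is drawn at 1 + k1 r^2 times it, then the intrinsics apply), "R" (3x3) and "t" (3): a world point X has camera coordinates R X + t; the wrist camera has in their place "T_tool_cam" (4x4, takes a point from camera to tool coordinates, whose origin is the TCP and whose axes are the flange's). Camera axes: x right, y down, z forward; pixel columns grow to the right and rows downward; lengths in m; the calibration is good to about 2 mm. A picture is of the moment at which its call begins: read the wrist's pose just before it. camera_model takes no time and is no camera call.
- ctrl.close_job(): hands the job in; it is judged then, once.
The state is a dict: "time": time; "joint_positions": joint angles; "qd": joint speeds; "joint_torque": joint torques, N m; "position": TCP position; "tool_rot": TCP orientation; "ft_force": force on the tool from outside, world axes, zero at the start; "torque": the same for the moment, N m; "grip_width": opening from 0.0 (shut) to 1.0 (fully open); "grip_force": force on a finger pad.
Only numpy, scipy, OpenCV 4.12 (cv2) and the standard library are available. Lean on these libraries where they do the work, as an engineer would, in place of code of your own. Each camera call takes 0.05 s, during which the arm holds its last target. There are 200 camera calls.

TASK

Put the loose full-length sample board away in the sample holder: lay it flat, stained face up, on top of the pile in front of the sprung arm, then push it in under the arm until it is square and fully home against the back stop, its front end flush with the boards below and the arm holding it down. Keep the pile where it is, and leave the shorter offcut, the brush jar, the drinking glass and the phone alone.

Things in the scene. Friction and masses are not known exactly. Their poses are not given: they have to be found in the camera images.
- board: The loose sample board to put away: plywood, 180 x 64 x 9 mm, dark brown stained upper face, about 70 g, lying flat on the table to the left or the right of the holder. Origin at the centre of its underside; x along its length, y across its width, z up. The two ends are alike.
- offcut: A shorter sample board of the same look, 115 x 64 x 9 mm, flat on the table on the other side of the holder; stays where it is. Origin and axes as for the board.
- holder: Grey sheet-steel sample holder, fixed to the table. Origin on the table under the middle of the pile; x points from its open front to its back stop (within 0.3 rad of straight away from the robot), z up. Floor 86 mm wide, x = -90 to +155 mm, top at 6 mm height. Back stop: inner face at x = +90 mm, 48 mm high. In front of x = 37 mm the sides are open.
- clamp (a joint): Lift angle of the sprung polished-steel hold-down arm, 30 mm wide: 0 on the pile of three, about 0.12 rad with one more board under it. Hinged behind the stop (holder x = 145, z = 60 mm); its cross bar presses at x = 68 mm with about 3 N. Ahead of the bar it slopes up at 24 degrees as a lead-in: a board pushed in on the pile lifts it by itself (4 to 15 N of push).
- home (a point): Where the origin of a board that is fully home on top of the pile lies: holder x = 0, y = 0, 33 mm above the table. The board's x axis is then along the holder's x axis, either way round.
- cheeks (a point): Midway between the holder's two side cheeks, at holder x = 72, y = 0, 33 mm above the table. The cheeks' inner faces are 36 mm to either side, from x = 52 to 92 mm, tops 48 mm high; ahead of them flares open to 43 mm either side at x = 37 mm and guide a board in.
- toe (a point): The upturned front tip of the sprung arm, on its centre line: at holder x = 33 mm, and about 22 mm above the top of the pile at the start. A board laid down with its leading end at holder x below 28 mm clears it.
- pile1: Lowest of the three full-length boards (180 x 64 x 9 mm each) piled in the holder, all home against the back stop with their front ends level at holder x = -90 mm. Origin at the centre of its underside, 6 mm above the table.
- pile2: Middle board of the pile, underside 15 mm above the table.
- pile3: Top board of the pile: underside 24 mm and top 33 mm above the table. The new board slides on it. It is free, held by the arm's pressure and the back stop only.
- jar: Open glass jar, 70 mm across, 115 mm high, with a brush standing in it (165 mm high in all); origin at the centre of its underside. Stays where it is.
- tumbler: Drinking glass, 74 mm across, 92 mm high; origin at the centre of its underside. Stays where it is.
- phone: Phone lying flat, 148 x 71 x 9 mm; origin at the centre of its underside, x along its length. Stays where it is.
Things that resemble listed ones, but are neither listed nor needed, are in the scene too. What is shaped like the board but pink is not meant.

How it is judged:
At the end, for the whole second after the job is handed in: The board lies at rest on the pile, stained face up, within 5 mm of fully home along the holder, 7 mm sideways and 0.05 rad of square; the arm rests on it (0.08 to 0.16 rad). The pile's boards are within 6 mm of where they were, the offcut, jar, glass and phone within 30 mm (x of board in the frame of holder between -0.005 and 0.005 m and y of board in the frame of holder between -0.007 and 0.007 m and z of board in the frame of holder between 0.03 and 0.036 m and angle between the x axis of board and the x axis of holder, either way round below 0.05 rad and angle between board's own z axis and vertical below 0.05 rad and value of joint clamp between 0.08 and 0.16 rad and linear speed of board below 0.01 m/s and distance of each of pile1, pile2, pile3 from where it was at the start of the episode below 0.006 m and distance of each of offcut, jar, tumbler, phone from where it was at the start of the episode below 0.03 m); the robot touches nothing.
It fails at once if a board of the pile is pushed or pulled more than 15 mm out of place (distance of any of pile1, pile2, pile3 from where it was at the start of the episode above 0.015 m).
It fails at once if the offcut, jar, drinking glass or phone is moved more than 30 mm (distance of any of offcut, jar, tumbler, phone from where it was at the start of the episode above 0.03 m).
It fails at once if the jar or the drinking glass is tipped (angle between any of jar, tumbler's own z axis and vertical above 0.5 rad).
It also fails if it takes over 54 s, if anything falls off the work surface, if the arm or the gripper's body presses on something with over 40 N, if the wrist force passes 120 N, or if a joint passes its speed limit or range.

## Working session

There is one attempt and no reset: what is moved stays moved. The work goes in short steps, Python scripts to look and compute and a tool call to move; the robot and the scene stay as the last step left them, time stands still between calls to the robot, and variables do not carry over. Pictures are saved under pics/ and viewed, at most 10 in all, crops included, and the job is handed in when it is done.

Besides the shell and the picture viewer there is one more tool, called after "Call:" as name(argument=value, ...), one argument or row to a line, values as JSON. step_arm: Moves the arm, as the interface text tells. Its arguments: {"type":"object","properties":{"commands":{"type":"array"},"gripper":{"type":"number"},"force":{"type":"number"}},"required":["commands"]}

```bash
mkdir -p pics; ls; python3 - <<'E'
from bench import ctrl
import cv2,json
for n in("scene","side"):
    cv2.imwrite(f"pics/{n}0.png",cv2.resize(ctrl.get_image(n)[:,:,::-1],(800,600),interpolation=cv2.INTER_CUBIC))
    print(n,ctrl.camera_model(n))
print(ctrl.camera_model("wrist"));print(ctrl.get_state())
E
```

```text
pics
scene {'fx': 432.09722201544923, 'fy': 432.09722201544923, 'cx': 253.9450375098937, 'cy': 193.161896948574, 'k1': 0.056508264890222, 'R': array([[ 0.42241169,  0.90628337,  0.01479217],
       [ 0.52293255, -0.23034017, -0.82066129],
       [-0.74034445,  0.35439223, -0.57122346]]), 't': array([-0.33822409, -0.21753494,  1.8105664 ])}
side {'fx': 438.1415716201696, 'fy': 438.1415716201696, 'cx': 255.06712692642628, 'cy': 192.21935617035942, 'k1': -0.009018693221539005, 'R': array([[ 0.94797585, -0.31784807,  0.01773124],
       [-0.18555294, -0.59694996, -0.78052601],
       [ 0.25867335,  0.73662972, -0.62487179]]), 't': array([-0.53146735,  0.2247507 ,  1.16124675])}
{'fx': 305.4389179493785, 'fy': 305.4389179493785, 'cx': 258.6033670535925, 'cy': 185.22728894791172, 'k1': -0.056987678259245195, 'T_tool_cam': array([[-6.50395393e-04, -9.69070763e-01, -2.46782157e-01,
         6.72845002e-02],
       [ 9.99999788e-01, -6.36357611e-04, -1.36637512e-04,
         6.65098577e-04],
       [-2.46302856e-05, -2.46782194e-01,  9.69070972e-01,
        -1.70549182e-01],
       [ 0.00000000e+00,  0.00000000e+00,  0.00000000e+00,
         1.00000000e+00]])}
{'time': 0.1, 'joint_positions': array([ 0.01411455,  0.3217446 , -0.07007536,  1.45153321,  0.02262323,
        1.37078342, -0.05688721]), 'qd': array([ 0.00168548, -0.00178816, -0.000368  , -0.00204493,  0.0001349 ,
        0.00103842,  0.00141424]), 'joint_torque': array([ 1.37795760e-04, -4.92569017e+01, -4.06077392e-01, -3.13399816e+01,
       -6.42974046e-02,  3.95253638e-02,  6.49213871e-05]), 'position': array([ 6.49505181e-01, -7.26741236e-05,  2.12883530e-01]), 'tool_rot': array([-2.22063678e+00, -2.22068432e+00,  1.99320662e-03]), 'ft_force': array([ 0.25206649, -0.24888066, -0.35809898]), 'torque': array([ 0.02657121,  0.03620741, -0.02218189]), 'grip_force': 0.0, 'grip_width': 0.999188681681087}
```

View pics/scene0.png

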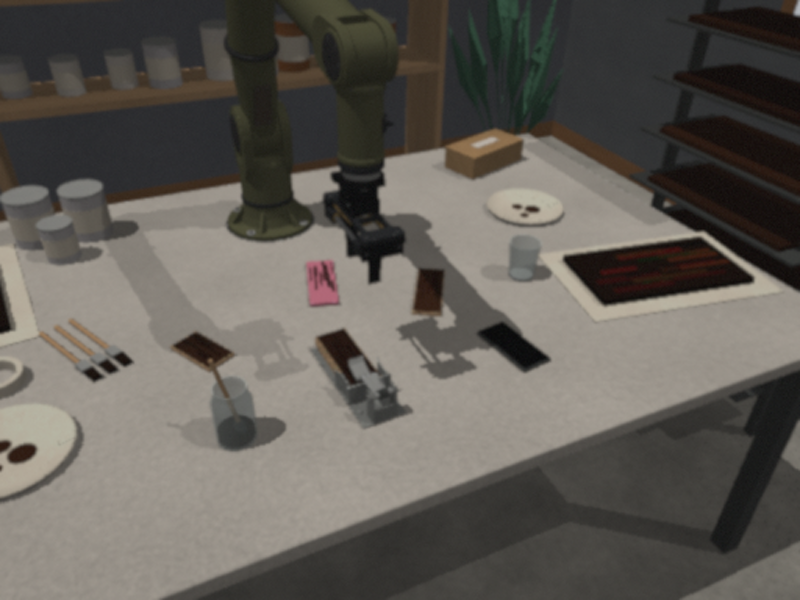

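View pics/side0.png

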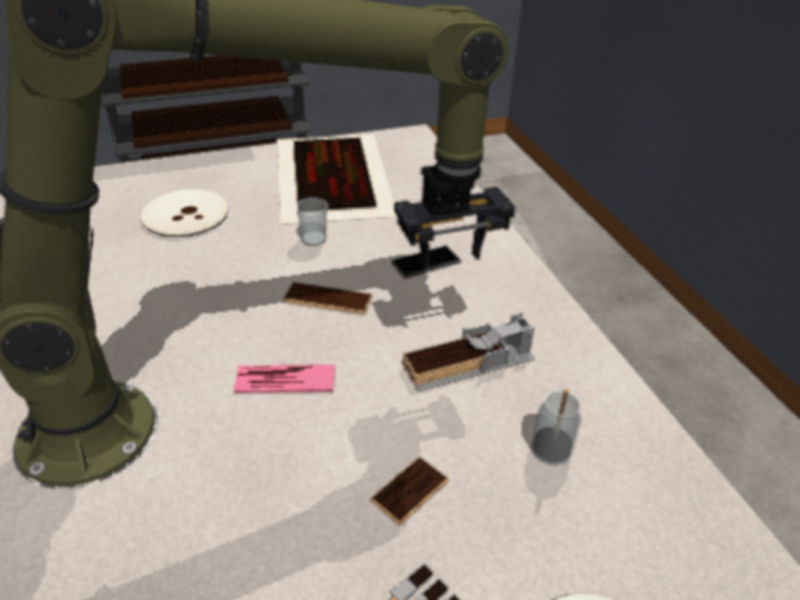

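The scene shows the loose board at (430,290) px, the holder at (360,375) px and the offcut at (203,350) px. In the side view they are at (328,297), (465,355) and (410,490). I'll enlarge these regions to read the corners.

```bash
cat > h.py <<'E'
import numpy as np,cv2
from scipy.spatial.transform import Rotation as Ro
from scipy.optimize import least_squares
from bench import ctrl
def cam(n,st=None):
    m=ctrl.camera_model(n)
    if n!="wrist": return m
    T=np.eye(4);T[:3,:3]=Ro.from_rotvec(st["tool_rot"]).as_matrix();T[:3,3]=st["position"]
    W=np.linalg.inv(T@m["T_tool_cam"]);m["R"]=W[:3,:3];m["t"]=W[:3,3];return m
def proj(m,X):
    c=np.asarray(X)@m["R"].T+m["t"];s=c[...,:2]/c[...,2:];s=s*(1+m["k1"]*(s**2).sum(-1,keepdims=True))
    return s*[m["fx"],m["fy"]]+[m["cx"],m["cy"]]
def ray(m,p):
    d=(np.asarray(p,float)-[m["cx"],m["cy"]])/[m["fx"],m["fy"]];s=d.copy()
    for _ in range(20): s=d/(1+m["k1"]*(s**2).sum())
    v=m["R"].T@np.r_[s,1];return -m["R"].T@m["t"],v/np.linalg.norm(v)
def onz(m,p,z):
    o,v=ray(m,p);return o+v*(z-o[2])/v[2]
def tri(ms,ps):
    A=0;b=0
    for m,p in zip(ms,ps):
        o,v=ray(m,p);P=np.eye(3)-np.outer(v,v);A=A+P;b=b+P@o
    return np.linalg.solve(A,b)
def crop(img,u,v,w,h,k):  # pixel = u+ (U+.5)/k-.5
    return cv2.resize(img[v:v+h,u:u+w,::-1],(w*k,h*k),interpolation=cv2.INTER_CUBIC)
E
python3 - <<'E'
from h import *
a=ctrl.get_image("scene");b=ctrl.get_image("side")
c=np.vstack([crop(a,190,165,130,100,6)[:,:780]]);cv2.imwrite("pics/c1.png",c)
c=crop(b,170,170,190,100,4);cv2.imwrite("pics/c2.png",c)
E
```

```text
(no output)
```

View pics/c1.png

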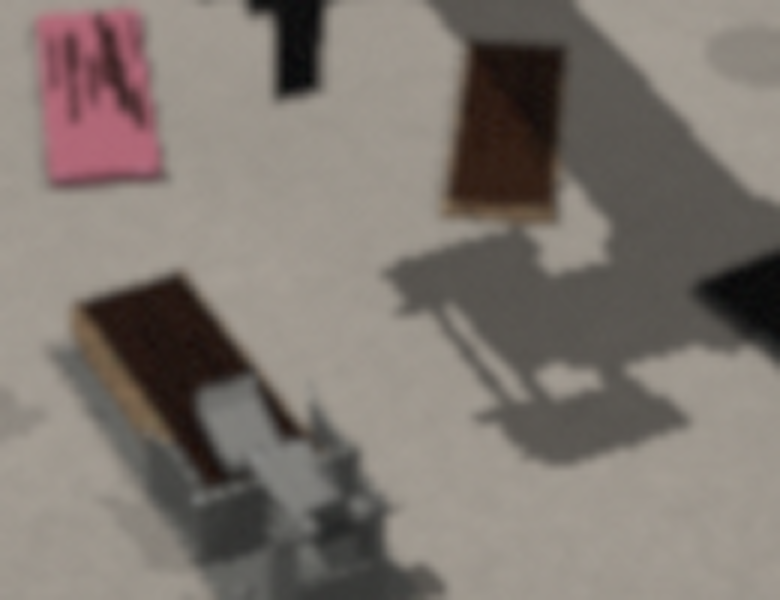

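View pics/c2.png

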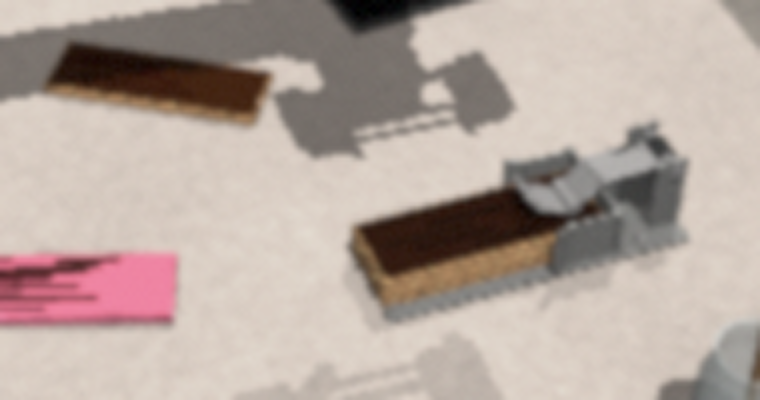

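```bash
python3 - <<'E'
from h import *
S,D=cam("scene"),cam("side")
s=lambda U,V:np.array([190+(U+.5)/6-.5,165+(V+.5)/6-.5])
d=lambda U,V:np.array([170+(U+.5)/4-.5,170+(V+.5)/4-.5])
B={"A":(s(564,46),d(68,43)),"B":(s(556,204),d(271,72)),"C":(s(446,201),d(256,115)),"D":(s(470,43),d(47,86))}
P={k:tri((S,D),v) for k,v in B.items()}
for k,v in P.items():print(k,v.round(4))
print("len",np.linalg.norm(P["A"]-P["B"]),np.linalg.norm(P["C"]-P["D"]),np.linalg.norm(P["A"]-P["D"]))
H={"f-":(s(75,307),d(383,276)),"f+":(s(180,275),d(357,226))}
for k,v in H.items():print(k,tri((S,D),v).round(4))
# model fits
def fit(corn,obs,x0):
    def X(q):
        c,n=np.cos(q[3]),np.sin(q[3]);return np.array([[q[0]+c*a-n*b,q[1]+n*a+c*b,q[2]] for a,b in corn])
    r=least_squares(lambda q:np.r_[(proj(S,X(q))-[o[0] for o in obs]).ravel(),(proj(D,X(q))-[o[1] for o in obs]).ravel()],x0)
    print("fit x y ztop yaw",r.x.round(4),"rms px",np.sqrt((r.fun**2).mean()).round(2));return r.x
fit([(-.09,.032),(.09,.032),(.09,-.032),(-.09,-.032)],[B[k] for k in"ABCD"],[.6,.1,.01,0])
h=[(-.09,-.032),(-.09,.032)]
fit(h,[H[k] for k in("f-","f+")],[.75,-.1,.03,0])
E
```

```text
A [0.4166 0.3001 0.0107]
B [0.5685 0.212  0.0129]
C [0.5403 0.1579 0.0141]
D [0.3886 0.2492 0.0095]
len 0.1755856112152386 0.1771672013155348 0.0581110782230506
f- [ 0.5691 -0.0687  0.0341]
f+ [ 0.5681 -0.0116  0.0343]
fit x y ztop yaw [ 0.4784  0.23    0.0117 -0.5251] rms px 0.73
fit x y ztop yaw [ 0.6585 -0.0384  0.0342  0.0157] rms px 0.87
```

Call:
step_arm(
  commands=[
    {"travel": [0.08,-0.13,-0.087],"turn": [0,0,-42]},
    {"travel": [0.08,-0.13,-0.087],"turn": [0,0,-42]},
    {"travel": [0.08,-0.13,-0.087],"turn": [0,0,-42]},
    {"travel": [0.08,-0.13,-0.087],"turn": [0,0,-42]},
    {"travel": [0.08,-0.13,-0.087],"turn": [0,0,-42]},
  ],
  gripper=1,
)

```text
time: 0.7
position: [0.5186, 0.0833, 0.3043]
tool_rot: [1.261, 2.873, 0.005]
ft_force: [0.1, 0.0, -0.5]
grip_width: 0.999
grip_force: 0.0
```

Call:
step_arm(
  commands=[
    {"travel": [0,0,0],"turn": [0,0,-40]},
    {"travel": [0,0,0],"turn": [0,0,-40]},
    {"travel": [0,0,0],"turn": [0,0,-40]},
    {"travel": [0,0,0],"turn": [0,0,-40]},
    {"travel": [0,0,0],"turn": [0,0,-40]},
  ],
)

```text
time: 1.2
position: [0.5198, 0.0799, 0.3007]
tool_rot: [-0.211, -3.134, 0.0]
ft_force: [0.9, -0.8, -0.5]
grip_width: 1.0
grip_force: 0.0
```

```bash
python3 - <<'E'
from h import *
import json,time
st=ctrl.get_state();a=ctrl.get_image("wrist")
print(st["time"],st["position"],st["tool_rot"],st["joint_positions"].round(3))
cv2.imwrite("pics/w1raw.png",a[:,:,::-1]);np.savez("w1.npz",p=st["position"],r=st["tool_rot"])
cv2.imwrite("pics/w1.png",cv2.resize(a[:,:,::-1],(800,600),interpolation=cv2.INTER_CUBIC))
E
```

```text
1.2 [0.51984748 0.0799067  0.30071435] [-2.11105565e-01 -3.13428063e+00  2.75368631e-04] [-0.009  0.036 -0.199  1.611  0.007  1.495  1.227]
```

View pics/w1.png

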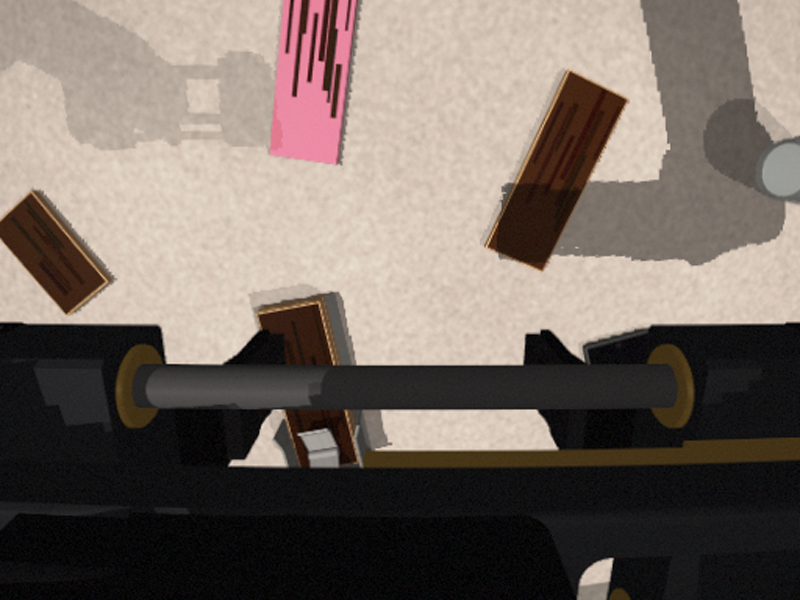

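The wrist view shows the board's corners at (567,70), (628,100), (543,270) and (486,246). The pile's front corners are at (258,315) and (322,302), and its right edge runs to (355,462). Next I'll fit both jointly with the other views.

```bash
python3 - <<'E'
from h import *
z=np.load("w1.npz");W=cam("wrist",dict(position=z["p"],tool_rot=z["r"]));S,D=cam("scene"),cam("side")
k=1.5625
w=lambda U,V:np.array([(U+.5)/k-.5,(V+.5)/k-.5])
s=lambda U,V:np.array([190+(U+.5)/6-.5,165+(V+.5)/6-.5])
d=lambda U,V:np.array([170+(U+.5)/4-.5,170+(V+.5)/4-.5])
for n,p in dict(A=(628,100),B=(543,270),C=(486,246),D=(567,70)).items():print(n,onz(W,w(*p),.009).round(4))
for n,p in {"f-":(258,315),"f+":(322,302),"r+":(355,462),"r-":(300,466)}.items():print(n,onz(W,w(*p),.033).round(4))
def fit(corn,obs,x0):
    def X(q):
        c,n=np.cos(q[3]),np.sin(q[3]);return np.array([[q[0]+c*a-n*b,q[1]+n*a+c*b,q[2]] for a,b in corn])
    cs=(W,S,D)
    r=least_squares(lambda q:np.concatenate([(proj(c,X(q))-[o[i] for o in obs]).ravel() for i,c in enumerate(cs)]),x0,loss="soft_l1")
    print("fit x y ztop yaw",r.x.round(4),"rms px",np.sqrt((r.fun**2).mean()).round(2));print(r.fun.reshape(3,-1).round(1));return r.x
fit([(-.09,.032),(.09,.032),(.09,-.032),(-.09,-.032)],[(w(628,100),s(564,46),d(68,43)),(w(543,270),s(556,204),d(271,72)),(w(486,246),s(446,201),d(256,115)),(w(567,70),s(470,43),d(47,86))],[.48,.2,.01,-.5])
fit([(-.09,-.032),(-.09,.032)],[(w(258,315),s(75,307),d(383,276)),(w(322,302),s(180,275),d(357,226))],[.66,-.04,.03,0])
f=lambda U,V:np.array([(U+.5)/k-.5,(V+.5)/k-.5])
for n,p,q in (("jar",f(235,435),(f(553,450))),("tumbler",f(523,272),f(313,238)),("phone",f(513,346),f(426,262))):print(n,onz(S,p,.005).round(3),onz(D,q,.005).round(3))
E
```

```text
A [0.4187 0.3028 0.009 ]
B [0.569  0.2123 0.009 ]
C [0.5375 0.1582 0.009 ]
D [0.3859 0.2476 0.009 ]
f- [ 0.5704 -0.0696  0.033 ]
f+ [ 0.5659 -0.0057  0.033 ]
r+ [ 0.7429 -0.0028  0.033 ]
r- [ 0.7404 -0.0614  0.033 ]
fit x y ztop yaw [ 0.4783  0.2304  0.0091 -0.5317] rms px 0.94
[[ 0.5 -1.3  0.1  1.9 -0.6  1.5  0.5 -1.1]
 [ 0.9  0.2  0.2  2.1 -0.4  1.3 -0.7 -0.4]
 [-0.1 -0.2  0.7  0.  -0.2  1.2 -1.2  0.5]]
fit x y ztop yaw [ 0.6582 -0.0329  0.0323  0.058 ] rms px 0.8
[[-0.2 -0.3 -0.2  0.3]
 [ 0.3  0.   1.5 -0.3]
 [ 1.   1.6 -1.1 -0.4]]
jar [ 0.737 -0.277  0.005] [ 0.739 -0.278  0.005]
tumbler [0.495 0.473 0.005] [0.501 0.464 0.005]
phone [0.725 0.295 0.005] [0.724 0.292 0.005]
```

Call:
step_arm(
  commands=[
    {"travel": [-0.23,-0.085,0],"turn": [0,0,-8]},
    {"travel": [-0.23,-0.085,0],"turn": [0,0,-8]},
    {"travel": [-0.23,-0.085,0],"turn": [0,0,-8]},
    {"travel": [-0.23,-0.085,0],"turn": [0,0,-8]},
    {"travel": [-0.23,-0.085,0],"turn": [0,0,-8]},
  ],
)

```text
time: 1.75
position: [0.7376, -0.0378, 0.3003]
tool_rot: [-0.004, -3.141, 0.001]
ft_force: [0.8, 0.3, 0.4]
grip_width: 0.998
grip_force: 0.0
```

Call:
step_arm(
  commands=[
    {"travel": [0,0,0],"turn": [0,0,0]},
    {"travel": [0,0,0],"turn": [0,0,0]},
  ],
)

```text
time: 1.95
position: [0.7361, -0.0368, 0.2981]
tool_rot: [-0.004, -3.138, -0.001]
ft_force: [-0.2, 1.1, 0.1]
grip_width: 1.003
grip_force: 0.0
```

```bash
python3 - <<'E'
from h import *
st=ctrl.get_state();a=ctrl.get_image("wrist")
print(st["time"],st["position"],st["tool_rot"],st["joint_positions"].round(3))
np.savez("w2.npz",p=st["position"],r=st["tool_rot"],img=a)
W=cam("wrist",st)
c=proj(W,np.array([[.57,-.03,.03],[.66,-.03,.03],[.73,-.03,.03],[.81,-.02,.05]]));print(c)
u,v=120,20
cv2.imwrite("pics/w2.png",cv2.resize(a[0:230,130:430,::-1],None,fx=2.6,fy=2.6,interpolation=cv2.INTER_CUBIC))
E
```

```text
1.95 [ 0.73606509 -0.03680982  0.29806   ] [-4.04562897e-03 -3.13765197e+00 -6.80939305e-04] [ 0.078  0.505 -0.106  1.034  0.051  1.608  1.554]
[[263.17421025  32.36531459]
 [263.19295387 101.45931148]
 [263.18874125 151.48282221]
 [270.3035979  208.64519965]]
```

View pics/w2.png

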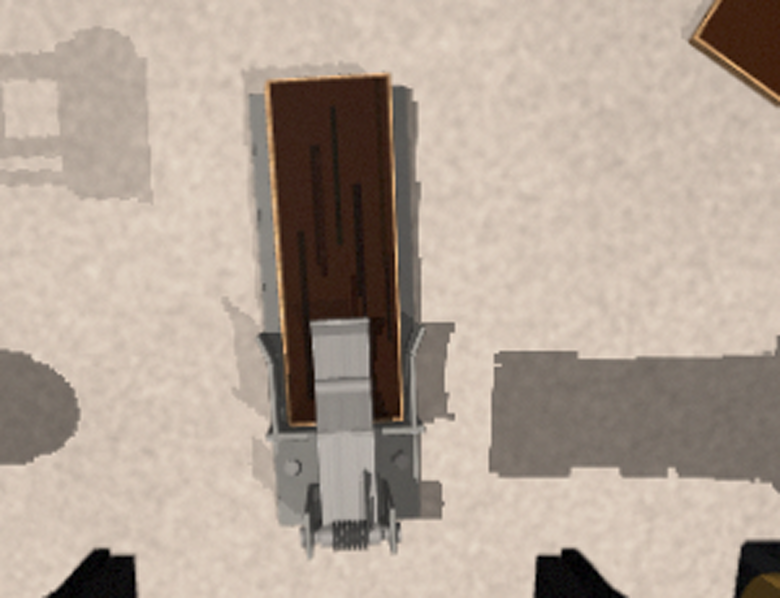

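The wrist view shows the whole pile from above. Its top corners are at (265,79), (390,75), (403,418) and (289,426), with the arm's toe edge at (312–369,320).

```bash
python3 - <<'E'
from h import *
z=np.load("w2.npz");W=cam("wrist",dict(position=z["p"],tool_rot=z["r"]))
w=lambda U,V:np.array([130+(U+.5)/2.6-.5,(V+.5)/2.6-.5])
o=[w(265,79),w(390,75),w(403,418),w(289,426)]
for p in o:print(onz(W,p,.033).round(4))
cr=np.array([(-.09,-.032),(-.09,.032),(.09,.032),(.09,-.032)])
def X(q):
    c,n=np.cos(q[2]),np.sin(q[2]);return np.c_[q[0]+c*cr[:,0]-n*cr[:,1],q[1]+n*cr[:,0]+c*cr[:,1],np.full(4,q[3])]
r=least_squares(lambda q:(proj(W,X(q))-o).ravel(),[.66,-.03,.05,.033]);print(r.x,r.fun.round(1))
r=least_squares(lambda q:(proj(W,X(np.r_[q,.033]))-o).ravel(),[.66,-.03,.05]);H=r.x;print(H,r.fun.round(1))
for p in [w(312,321),w(369,319)]:print("toe",onz(W,p,.055).round(4))
for x in(-.16,-.12,-.07,-.062,0):print(x,(H[:2]+x*np.array([np.cos(H[2]),np.sin(H[2])])).round(4))
E
```

```text
[ 0.5676 -0.0718  0.033 ]
[ 0.5659 -0.0082  0.033 ]
[0.7427 0.001  0.033 ]
[ 0.747  -0.0623  0.033 ]
[ 0.65567032 -0.03533893  0.05138654  0.02896674] [ 0.2  0.6 -0.  -0.7 -0.1  0.4 -0.1 -0.3]
[ 0.65594098 -0.03534365  0.05140869] [-0.1  0.1  0.2 -1.2  0.2  1.  -0.2  0.3]
toe [ 0.6886 -0.0483  0.055 ]
toe [ 0.6877 -0.0191  0.055 ]
-0.16 [ 0.4962 -0.0436]
-0.12 [ 0.5361 -0.0415]
-0.07 [ 0.586  -0.0389]
-0.062 [ 0.594  -0.0385]
0 [ 0.6559 -0.0353]
```

Call:
step_arm(
  commands=[
    {"travel": [0.146,0.144,0.06],"turn": [0,0,30.5]},
    {"travel": [0.146,0.144,0.06],"turn": [0,0,30.5]},
    {"travel": [0.146,0.144,0.06],"turn": [0,0,30.5]},
    {"travel": [0.146,0.144,0.06],"turn": [0,0,30.5]},
    {"travel": [0.146,0.144,0.06],"turn": [0,0,30.5]},
  ],
)

```text
time: 2.5
position: [0.584, 0.1147, 0.2414]
tool_rot: [-0.814, -3.032, -0.003]
ft_force: [0.8, 0.0, 0.1]
grip_width: 1.002
grip_force: 0.0
```

Call:
step_arm(
  commands=[
    {"travel": [0.199,0.049,0.118],"turn": [0,0,0]},
    {"travel": [0.199,0.049,0.118],"turn": [0,0,0]},
    {"travel": [0.199,0.049,0.118],"turn": [0,0,0]},
    {"travel": [0.199,0.049,0.118],"turn": [0,0,0]},
    {"travel": [0.199,0.049,0.118],"turn": [0,0,0]},
  ],
)

```text
time: 3.0
position: [0.4399, 0.2531, 0.123]
tool_rot: [0.821, 3.031, 0.001]
ft_force: [0.4, 0.2, 0.1]
grip_width: 1.0
grip_force: 0.0
```

Call:
step_arm(
  commands=[
    {"travel": [0,0,0],"turn": [0,0,0]},
    {"travel": [0,0,0],"turn": [0,0,0]},
  ],
)

```text
time: 3.2
position: [0.4427, 0.2515, 0.124]
tool_rot: [0.821, 3.03, 0.001]
ft_force: [0.0, -0.6, 0.7]
grip_width: 1.0
grip_force: 0.0
```

```bash
cat >> h.py <<'E'
HO=np.array([.656,-.0353]);HY=.0514
def rel(goal,yaw_y_deg,st):
    "shift (tool axes) and turn about tool z (deg) to bring TCP to goal, with tool y at world yaw"
    R=Ro.from_rotvec(st["tool_rot"]).as_matrix()
    a=np.radians(yaw_y_deg);y=np.array([np.cos(a),np.sin(a),0]);z=np.array([0,0,-1.]);G=np.c_[np.cross(y,z),y,z]
    print("t %.2f pos %s travel %s turn %s F %s w %.3f"%(st["time"],st["position"].round(4),(R.T@(np.asarray(goal)-st["position"])).round(4),np.degrees(Ro.from_matrix(R.T@G).as_rotvec()).round(2),st["ft_force"].round(1),st["grip_width"]))
E
python3 - <<'E'
from h import *
rel([.4435,.2505,.017],59.5,ctrl.get_state())
E
```

```text
t 3.20 pos [0.4427 0.2515 0.124 ] travel [-0.001  -0.0006  0.107 ] turn [0.07 0.12 0.16] F [ 0.  -0.6  0.7] w 1.000
```

Call:
step_arm(
  commands=[
    {"travel": [-0.001,0,0.035],"turn": [0,0,0]},
    {"travel": [-0.001,0,0.07],"turn": [0,0,0]},
    {"travel": [-0.001,0,0.09],"turn": [0,0,0]},
    {"travel": [-0.001,0,0.1],"turn": [0,0,0]},
    {"travel": [-0.001,0,0.106],"turn": [0,0,0]},
  ],
)

```text
time: 3.7
position: [0.4454, 0.2499, 0.0173]
tool_rot: [0.828, 3.029, 0.001]
ft_force: [0.2, -0.2, 0.1]
grip_width: 0.999
grip_force: 0.0
```

Call:
step_arm(
  commands=[
    {"travel": [0,0,0],"turn": [0,0,0]},
    {"travel": [0,0,0],"turn": [0,0,0]},
  ],
)

```text
time: 3.9
position: [0.4454, 0.2509, 0.0182]
tool_rot: [0.826, 3.029, 0.002]
ft_force: [-0.4, -0.3, -0.3]
grip_width: 1.001
grip_force: 0.0
```

Call:
step_arm(
  commands=[
    {"travel": [0,0,0],"turn": [0,0,0]},
    {"travel": [0,0,0],"turn": [0,0,0]},
    {"travel": [0,0,0],"turn": [0,0,0]},
    {"travel": [0,0,0],"turn": [0,0,0]},
    {"travel": [0,0,0],"turn": [0,0,0]},
  ],
  gripper=0.6,
  force=25,
)

```text
time: 4.4
position: [0.4442, 0.2506, 0.0169]
tool_rot: [0.826, 3.031, 0.0]
ft_force: [-0.4, -0.8, -0.5]
grip_width: 0.644
grip_force: 0.0
```

```bash
python3 - <<'E'
from h import *
st=ctrl.get_state();b=ctrl.get_image("side");a=ctrl.get_image("scene");print(st["grip_width"],st["grip_force"],st["time"])
x=crop(b,150,130,160,120,5)
cv2.imwrite("pics/g1.png",np.hstack([crop(b,160,140,100,120,4),crop(a,230,130,100,120,4)]))
E
```

```text
0.6443285378736564 0.0 4.4
```

View pics/g1.png

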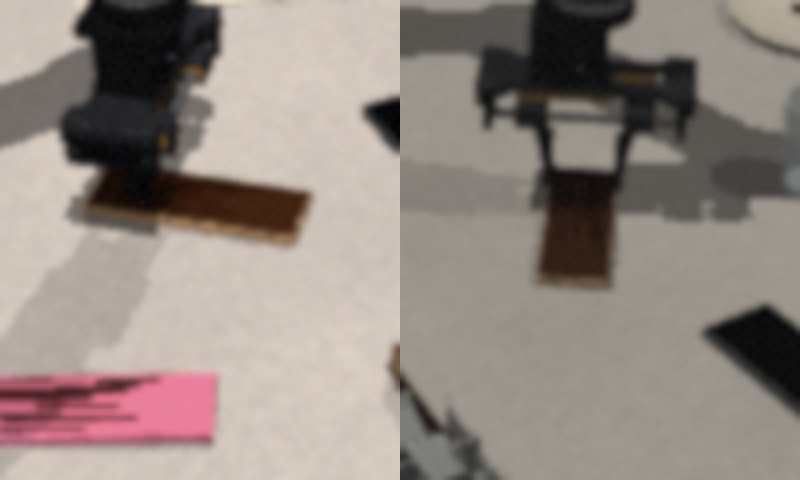

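The fingers appear to straddle the board, at about (145,200) in the left half and (550–620,180) in the right half, but the grip force reads 0. I'll command a full close and read the force.

Call:
step_arm(
  commands=[
    {"travel": [0,0,0],"turn": [0,0,0]},
    {"travel": [0,0,0],"turn": [0,0,0]},
    {"travel": [0,0,0],"turn": [0,0,0]},
  ],
  gripper=0.5,
)

```text
time: 4.8
position: [0.4442, 0.2505, 0.0168]
tool_rot: [0.826, 3.031, -0.0]
ft_force: [0.9, 0.3, -0.7]
grip_width: 0.511
grip_force: 0.0
```

The fingers closed over the top of the board. The w2 view puts the open tips at about tool z = -7 mm, so the linkage draws them back as it opens. I'll lift, open to 0.9 and feel downward for the table.

Call:
step_arm(
  commands=[
    {"travel": [0,0,-0.02],"turn": [0,0,0]},
    {"travel": [0,0,-0.02],"turn": [0,0,0]},
  ],
)

```text
time: 5.0
position: [0.4458, 0.2515, 0.0388]
tool_rot: [0.826, 3.028, 0.004]
ft_force: [0.7, 0.1, -0.5]
grip_width: 0.503
grip_force: 0.0
```

Call:
step_arm(
  commands=[
    {"travel": [0,0,0],"turn": [0,0,0]},
    {"travel": [0,0,0],"turn": [0,0,0]},
    {"travel": [0,0,0],"turn": [0,0,0]},
    {"travel": [0,0,0],"turn": [0,0,0]},
    {"travel": [0,0,0],"turn": [0,0,0]},
  ],
  gripper=0.88,
)

```text
time: 5.5
position: [0.444, 0.2504, 0.0365]
tool_rot: [-0.826, -3.031, 0.001]
ft_force: [-0.1, -0.3, 0.3]
grip_width: 0.839
grip_force: 0.0
```

```bash
python3 - <<'E'
from h import *
st=ctrl.get_state();a=ctrl.get_image("wrist");rel([.4435,.2505,.017],59.5,st)
np.savez("w3.npz",p=st["position"],r=st["tool_rot"],img=a)
m=ctrl.camera_model("wrist")
cv2.imwrite("pics/w3.png",cv2.resize(a[110:300,90:430,::-1],None,fx=2.3,fy=2.3,interpolation=cv2.INTER_CUBIC))
E
```

```text
t 5.50 pos [0.444  0.2504 0.0365] travel [ 0.0005 -0.0002  0.0195] turn [-0.03 -0.02  0.  ] F [-0.1 -0.3  0.3] w 0.839
```

View pics/w3.png

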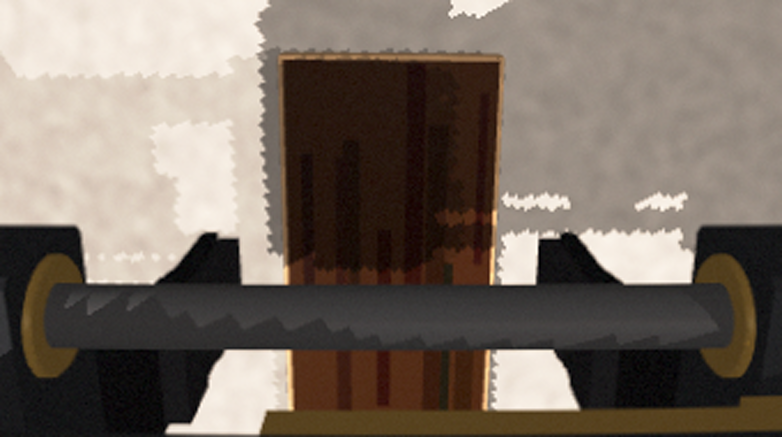

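The board sits centred between the fingers: the inner edges are at x = 240 and 538, and the board spans 284 to 496. I'll descend with force checks.

Call:
step_arm(
  commands=[
    {"travel": [0,0,0.01],"turn": [0,0,0]},
    {"travel": [0,0,0.02],"turn": [0,0,0]},
    {"travel": [0,0,0.024],"turn": [0,0,0]},
    {"travel": [0,0,0.026],"turn": [0,0,0]},
    {"travel": [0,0,0.028],"turn": [0,0,0]},
  ],
)

```text
time: 6.05
position: [0.4441, 0.2505, 0.0085]
tool_rot: [-0.826, -3.031, 0.0]
ft_force: [-0.1, -0.3, 0.7]
grip_width: 0.879
grip_force: 0.0
```

Call:
step_arm(
  commands=[
    {"travel": [0,0,0.001],"turn": [0,0,0]},
    {"travel": [0,0,0.002],"turn": [0,0,0]},
    {"travel": [0,0,0.003],"turn": [0,0,0]},
    {"travel": [0,0,0.003],"turn": [0,0,0]},
  ],
)

```text
time: 6.45
position: [0.4443, 0.2505, 0.0059]
tool_rot: [0.826, 3.031, -0.0]
ft_force: [0.2, 0.1, 1.2]
grip_width: 0.878
grip_force: 0.0
```

Call:
step_arm(
  commands=[
    {"travel": [0,0,0.001],"turn": [0,0,0]},
    {"travel": [0,0,0.002],"turn": [0,0,0]},
    {"travel": [0,0,0.003],"turn": [0,0,0]},
    {"travel": [0,0,0.003],"turn": [0,0,0]},
  ],
)

```text
time: 6.85
position: [0.4441, 0.2504, 0.0027]
tool_rot: [-0.826, -3.031, 0.0]
ft_force: [-0.2, -0.0, 0.5]
grip_width: 0.881
grip_force: 0.0
```

Call:
step_arm(
  commands=[
    {"travel": [0,0,0.001],"turn": [0,0,0]},
    {"travel": [0,0,0.002],"turn": [0,0,0]},
    {"travel": [0,0,0.002],"turn": [0,0,0]},
  ],
)

```text
time: 7.15
position: [0.4441, 0.2504, 0.0007]
tool_rot: [-0.826, -3.031, 0.0]
ft_force: [-0.3, 0.0, 0.1]
grip_width: 0.881
grip_force: 0.0
```

Call:
step_arm(
  commands=[
    {"travel": [0,0,0.001],"turn": [0,0,0]},
    {"travel": [0,0,0.002],"turn": [0,0,0]},
    {"travel": [0,0,0.003],"turn": [0,0,0]},
    {"travel": [0,0,0.003],"turn": [0,0,0]},
  ],
)

```text
time: 7.55
position: [0.4441, 0.2504, -0.0023]
tool_rot: [-0.826, -3.031, 0.0]
ft_force: [1.1, -0.5, 0.2]
grip_width: 0.878
grip_force: 0.0
```

Call:
step_arm(
  commands=[
    {"travel": [0,0,0.001],"turn": [0,0,0]},
    {"travel": [0,0,0.002],"turn": [0,0,0]},
    {"travel": [0,0,0.002],"turn": [0,0,0]},
  ],
)

```text
time: 7.85
position: [0.4441, 0.2504, -0.0043]
tool_rot: [-0.826, -3.031, 0.0]
ft_force: [0.9, -0.5, -0.4]
grip_width: 0.883
grip_force: 0.0
```

Call:
step_arm(
  commands=[
    {"travel": [0,0,0],"turn": [0,0,0]},
    {"travel": [0,0,0],"turn": [0,0,0]},
    {"travel": [0,0,0],"turn": [0,0,0]},
    {"travel": [0,0,0],"turn": [0,0,0]},
  ],
  gripper=0.6,
  force=20,
)

```text
time: 8.25
position: [0.4443, 0.2505, -0.0041]
tool_rot: [0.826, 3.031, 0.0]
ft_force: [-0.3, 0.9, 0.2]
grip_width: 0.73
grip_force: 20.0
```

The board is gripped: width 0.73 is 63.5 mm, at 20 N. Next I'll firm up the grip and lift.

Call:
step_arm(
  commands=[
    {"travel": [0,0,0],"turn": [0,0,0]},
    {"travel": [0,0,-0.005],"turn": [0,0,0]},
    {"travel": [0,0,-0.02],"turn": [0,0,0]},
    {"travel": [0,0,-0.05],"turn": [0,0,0]},
    {"travel": [0,0,-0.08],"turn": [0,0,0]},
  ],
  force=35,
)

```text
time: 8.75
position: [0.4435, 0.2502, 0.0765]
tool_rot: [-0.826, -3.03, 0.002]
ft_force: [0.7, -0.2, -0.9]
grip_width: 0.725
grip_force: 35.0
```

Call:
step_arm(
  commands=[
    {"travel": [0,0,-0.02],"turn": [0,0,-12]},
    {"travel": [0,0,-0.02],"turn": [0,0,-12]},
    {"travel": [0,0,-0.02],"turn": [0,0,-12]},
  ],
)

```text
time: 9.05
position: [0.4446, 0.2507, 0.0969]
tool_rot: [0.505, 3.099, 0.001]
ft_force: [0.0, 0.3, -0.6]
grip_width: 0.729
grip_force: 35.0
```

```bash
python3 - <<'E'
from h import *
rel([.5481,-.0409,.08],92.94,ctrl.get_state())
E
```

```text
t 9.05 pos [0.4446 0.2507 0.0969] travel [-0.1906 -0.2437  0.0169] turn [  0.05   0.08 -21.44] F [ 0.   0.3 -0.6] w 0.729
```

Call:
step_arm(
  commands=[
    {"travel": [-0.016,-0.02,0],"turn": [0,0,0]},
    {"travel": [-0.04,-0.052,0],"turn": [0,0,0]},
    {"travel": [-0.065,-0.084,0],"turn": [0,0,0]},
    {"travel": [-0.09,-0.115,0],"turn": [0,0,0]},
    {"travel": [-0.115,-0.147,0],"turn": [0,0,0]},
  ],
)

```text
time: 9.55
position: [0.5063, 0.0731, 0.0953]
tool_rot: [-0.507, -3.099, 0.001]
ft_force: [0.2, -0.1, -0.5]
grip_width: 0.725
grip_force: 35.0
```

Call:
step_arm(
  commands=[
    {"travel": [-0.025,-0.032,0],"turn": [0,0,-6]},
    {"travel": [-0.045,-0.057,0],"turn": [0,0,-12]},
    {"travel": [-0.062,-0.08,0.005],"turn": [0,0,-18]},
    {"travel": [-0.072,-0.092,0.01],"turn": [0,0,-21.4]},
    {"travel": [-0.076,-0.097,0.015],"turn": [0,0,-21.4]},
  ],
)

```text
time: 10.05
position: [0.5476, -0.0438, 0.0799]
tool_rot: [0.072, -3.139, 0.001]
ft_force: [-0.7, -0.0, -0.9]
grip_width: 0.727
grip_force: 35.0
```

Call:
step_arm(
  commands=[
    {"travel": [0,0,0],"turn": [0,0,0]},
    {"travel": [0,0,0],"turn": [0,0,0]},
  ],
)

```text
time: 10.25
position: [0.5474, -0.0401, 0.0805]
tool_rot: [0.079, -3.139, -0.001]
ft_force: [-0.7, -0.1, -0.7]
grip_width: 0.722
grip_force: 35.0
```

```bash
python3 - <<'E'
from h import *
st=ctrl.get_state();rel([.5481,-.0409,.031],92.94,st)
a=ctrl.get_image("side");b=ctrl.get_image("scene")
cv2.imwrite("pics/p1.png",np.hstack([crop(a,215,180,100,150,4),crop(b,180,170,100,150,4)])[:600])
E
```

```text
t 10.25 pos [ 0.5474 -0.0401  0.0805] travel [-0.0007 -0.0009  0.0495] turn [ 0.05 -0.06 -0.05] F [-0.7 -0.1 -0.7] w 0.722
```

View pics/p1.png

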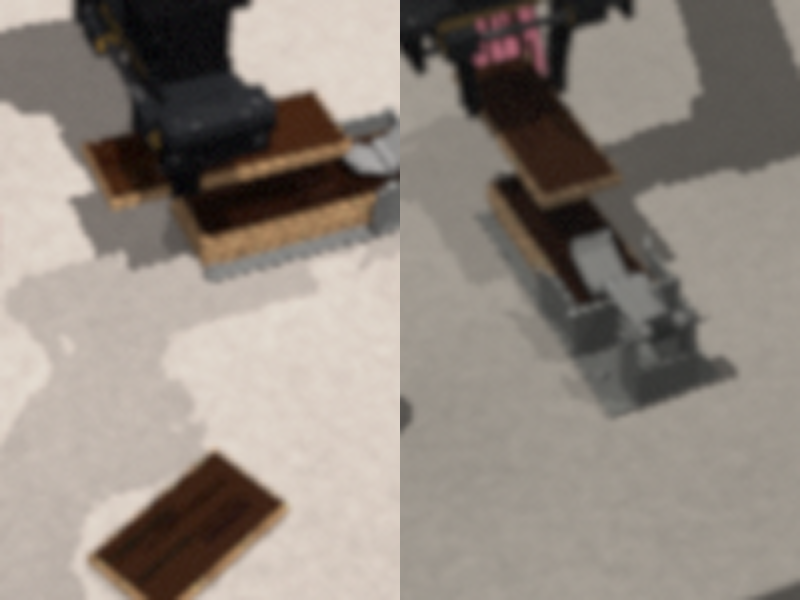

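The board is level above the pile. Its leading corners are at about (346,148) and (315,95) in the side half, and (537,193) and (618,172) in the scene half. Now I'll triangulate them in the holder frame.

```bash
python3 - <<'E'
from h import *
S,D=cam("scene"),cam("side")
d=lambda U,V:np.array([215+(U+.5)/4-.5,180+(V+.5)/4-.5])
s=lambda U,V:np.array([180+(U-400+.5)/4-.5,170+(V+.5)/4-.5])
c,n=np.cos(HY),np.sin(HY);R=np.array([[c,n],[-n,c]])
for k,a,b in(("lead-",s(537,193),d(346,148)),("lead+",s(618,173),d(315,94)),):
    P=tri((S,D),(a,b));print(k,P.round(4),"holder",(R@(P[:2]-HO)).round(4))
for k,U in(("tail-",d(112,197)),("tail+",d(85,147))):
    P=onz(D,U,.093);print(k,P.round(4),(R@(P[:2]-HO)).round(4))
E
```

```text
lead- [ 0.6712 -0.0683  0.0946] holder [ 0.0135 -0.0338]
lead+ [ 0.6732 -0.0066  0.0943] holder [0.0186 0.0277]
tail- [ 0.5011 -0.0667  0.093 ] [-0.1564 -0.0234]
tail+ [ 0.4981 -0.0128  0.093 ] [-0.1565  0.0305]
```

Call:
step_arm(
  commands=[
    {"travel": [0,0.001,0.015],"turn": [0,0,0]},
    {"travel": [0,0.001,0.03],"turn": [0,0,0]},
    {"travel": [0,0.001,0.04],"turn": [0,0,0]},
    {"travel": [0,0.001,0.046],"turn": [0,0,0]},
    {"travel": [0,0.001,0.048],"turn": [0,0,0]},
  ],
)

```text
time: 10.85
position: [0.547, -0.0405, 0.0315]
tool_rot: [0.079, -3.139, -0.0]
ft_force: [0.3, -0.2, -1.4]
grip_width: 0.728
grip_force: 35.0
```

Call:
step_arm(
  commands=[
    {"travel": [0,0,0.001],"turn": [0,0,0]},
    {"travel": [0,0,0.002],"turn": [0,0,0]},
    {"travel": [0,0,0.003],"turn": [0,0,0]},
    {"travel": [0,0,0.003],"turn": [0,0,0]},
  ],
)

```text
time: 11.25
position: [0.5481, -0.0406, 0.0301]
tool_rot: [-0.079, 3.14, -0.0]
ft_force: [-0.0, 0.1, -0.9]
grip_width: 0.727
grip_force: 35.0
```

Call:
step_arm(
  commands=[
    {"travel": [0,0,0.001],"turn": [0,0,0]},
    {"travel": [0,0,0.001],"turn": [0,0,0]},
    {"travel": [0,0,0.0015],"turn": [0,0,0]},
    {"travel": [0,0,0.0015],"turn": [0,0,0]},
  ],
)

```text
time: 11.65
position: [0.548, -0.0405, 0.0288]
tool_rot: [-0.079, 3.14, -0.0]
ft_force: [-0.8, 0.5, 2.6]
grip_width: 0.725
grip_force: 35.0
```

Call:
step_arm(
  commands=[
    {"travel": [-0.005,0,0],"turn": [0,0,0]},
    {"travel": [-0.01,0,0],"turn": [0,0,0]},
    {"travel": [-0.015,0,0],"turn": [0,0,0]},
    {"travel": [-0.02,0,0],"turn": [0,0,0]},
    {"travel": [-0.025,0,0],"turn": [0,0,0]},
  ],
)

```text
time: 12.15
position: [0.5719, -0.0395, 0.0289]
tool_rot: [0.079, -3.138, 0.0]
ft_force: [-5.9, 0.5, 7.6]
grip_width: 0.729
grip_force: 35.0
```

Call:
step_arm(
  commands=[
    {"travel": [-0.005,0,0],"turn": [0,0,0]},
    {"travel": [-0.01,0,0],"turn": [0,0,0]},
    {"travel": [-0.015,0,0],"turn": [0,0,0]},
  ],
)

```text
time: 12.45
position: [0.5803, -0.0393, 0.0287]
tool_rot: [0.078, -3.124, 0.001]
ft_force: [-23.0, -1.2, 24.1]
grip_width: 0.725
grip_force: 35.0
```

Call:
step_arm(
  commands=[
    {"travel": [0.004,0,-0.001],"turn": [0,0,0]},
    {"travel": [0.007,0,-0.002],"turn": [0,0,0]},
  ],
)

```text
time: 12.65
position: [0.5811, -0.0391, 0.0302]
tool_rot: [-0.079, 3.14, -0.0]
ft_force: [1.8, 0.2, -1.2]
grip_width: 0.724
grip_force: 35.0
```

```bash
python3 - <<'E'
from h import *
st=ctrl.get_state();rel([.58,-.0392,.029],92.94,st)
a=ctrl.get_image("side");b=ctrl.get_image("scene");np.savez("i4.npz",a=a,b=b)
cv2.imwrite("pics/p2.png",np.hstack([crop(a,245,185,66,100,6),crop(b,185,185,66,100,6)]))
E
```

```text
t 12.65 pos [ 0.5811 -0.0391  0.0302] travel [ 0.0011 -0.0001  0.0012] turn [-0.02  0.05 -0.06] F [ 1.8  0.2 -1.2] w 0.724
```

View pics/p2.png

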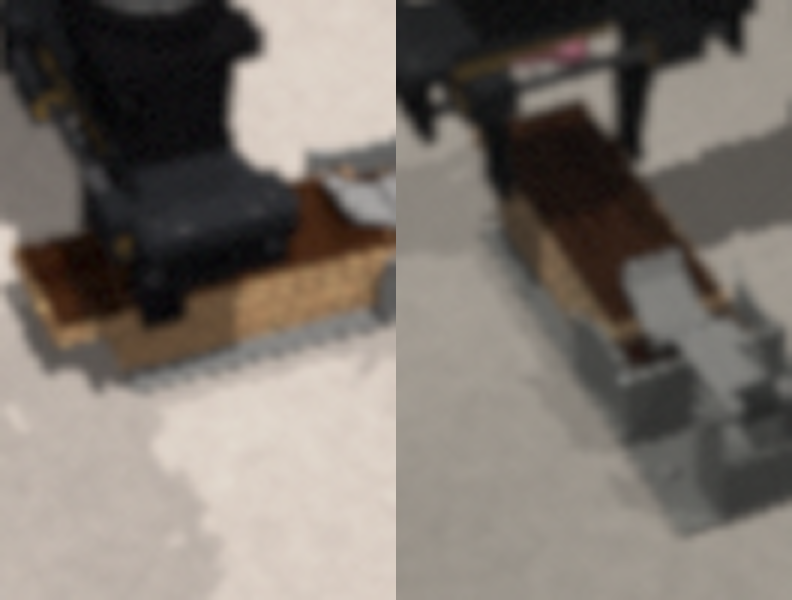

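The board lies flat on the pile. Its leading end is under the ramp and between the cheeks, and its tail overhangs by about 35 mm. I'll release, go behind it and push the rear end with two part-open fingers, which also squares it.

Call:
step_arm(
  commands=[
    {"travel": [0,0,0],"turn": [0,0,0]},
    {"travel": [0,0,0],"turn": [0,0,0]},
    {"travel": [0,0,0],"turn": [0,0,0]},
  ],
  gripper=0.9,
)

```text
time: 13.05
position: [0.5813, -0.0386, 0.0304]
tool_rot: [-0.08, 3.14, 0.0]
ft_force: [0.7, 0.1, -0.1]
grip_width: 0.87
grip_force: 0.0
```

Call:
step_arm(
  commands=[
    {"travel": [0,0,-0.02],"turn": [0,0,0]},
    {"travel": [0,0,-0.05],"turn": [0,0,0]},
    {"travel": [0.03,0,-0.05],"turn": [0,0,0]},
    {"travel": [0.06,0,-0.05],"turn": [0,0,0]},
    {"travel": [0.078,0,-0.05],"turn": [0,0,0]},
  ],
)

```text
time: 13.55
position: [0.5013, -0.0428, 0.0804]
tool_rot: [0.08, -3.14, 0.0]
ft_force: [-0.6, -0.7, 1.2]
grip_width: 0.902
grip_force: 0.0
```

Call:
step_arm(
  commands=[
    {"travel": [0,0,0],"turn": [0,0,0]},
    {"travel": [0,0,0],"turn": [0,0,0]},
    {"travel": [0,0,0],"turn": [0,0,0]},
    {"travel": [0,0,0],"turn": [0,0,0]},
    {"travel": [0,0,0],"turn": [0,0,0]},
  ],
  gripper=0.3,
)

```text
time: 14.05
position: [0.5035, -0.0427, 0.0802]
tool_rot: [-0.08, 3.141, 0.0]
ft_force: [0.7, -1.1, -0.6]
grip_width: 0.531
grip_force: 0.0
```

```bash
python3 - <<'E'
from h import *
c,n=np.cos(HY),np.sin(HY)
g=HO-.152*np.array([c,n]);rel([*g,.029],92.94,ctrl.get_state());print(g)
E
```

```text
t 14.05 pos [ 0.5035 -0.0427  0.0802] travel [-0.0007 -0.0005  0.0512] turn [ 0.    0.   -0.03] F [ 0.7 -1.1 -0.6] w 0.531
[ 0.50420074 -0.04310936]
```

Next is the descent to push height, letting the fingers finish closing, then the approach.

Call:
step_arm(
  commands=[
    {"travel": [0,0,0.02],"turn": [0,0,0]},
    {"travel": [0,0,0.04],"turn": [0,0,0]},
    {"travel": [0,0,0.05],"turn": [0,0,0]},
    {"travel": [0,0,0.051],"turn": [0,0,0]},
  ],
)

```text
time: 14.45
position: [0.5019, -0.0427, 0.0279]
tool_rot: [0.08, -3.138, -0.0]
ft_force: [-0.4, -0.2, -0.8]
grip_width: 0.306
grip_force: 0.0
```

Call:
step_arm(
  commands=[
    {"travel": [-0.006,0,0],"turn": [0,0,0]},
    {"travel": [-0.012,0,0],"turn": [0,0,0]},
    {"travel": [-0.017,0,0],"turn": [0,0,0]},
    {"travel": [-0.02,0,0],"turn": [0,0,0]},
  ],
)

```text
time: 14.85
position: [0.5193, -0.0421, 0.0295]
tool_rot: [0.078, -3.131, 0.0]
ft_force: [-15.6, 0.1, 13.2]
grip_width: 0.299
grip_force: 8.0
```

Call:
step_arm(
  commands=[
    {"travel": [-0.003,0,0],"turn": [0,0,0]},
    {"travel": [-0.006,0,0],"turn": [0,0,0]},
    {"travel": [-0.009,0,0],"turn": [0,0,0]},
  ],
)

```text
time: 15.15
position: [0.527, -0.0419, 0.0284]
tool_rot: [0.078, -3.13, 0.0]
ft_force: [-14.5, -1.1, 7.2]
grip_width: 0.302
grip_force: 7.2
```

Call:
step_arm(
  commands=[
    {"travel": [-0.004,0,0],"turn": [0,0,0]},
    {"travel": [-0.008,0,0],"turn": [0,0,0]},
    {"travel": [-0.012,0,0],"turn": [0,0,0]},
  ],
)

```text
time: 15.45
position: [0.5415, -0.0411, 0.0288]
tool_rot: [0.079, -3.135, 0.0]
ft_force: [-3.1, 0.2, -1.4]
grip_width: 0.303
grip_force: 2.2
```

Call:
step_arm(
  commands=[
    {"travel": [-0.004,0,0],"turn": [0,0,0]},
    {"travel": [-0.008,0,0],"turn": [0,0,0]},
  ],
)

```text
time: 15.65
position: [0.5514, -0.0404, 0.0291]
tool_rot: [0.079, -3.139, 0.0]
ft_force: [-4.0, -0.2, -0.1]
grip_width: 0.298
grip_force: 2.1
```

Call:
step_arm(
  commands=[
    {"travel": [-0.003,0,0],"turn": [0,0,0]},
    {"travel": [-0.005,0,0],"turn": [0,0,0]},
  ],
)

```text
time: 15.85
position: [0.5552, -0.0403, 0.0287]
tool_rot: [0.079, -3.136, 0.0]
ft_force: [-8.9, -1.3, -0.8]
grip_width: 0.299
grip_force: 4.5
```

Call:
step_arm(
  commands=[
    {"travel": [-0.002,0,0],"turn": [0,0,0]},
    {"travel": [-0.004,0,0],"turn": [0,0,0]},
    {"travel": [-0.004,0,0],"turn": [0,0,0]},
  ],
)

```text
time: 16.15
position: [0.5553, -0.0404, 0.0282]
tool_rot: [0.079, -3.128, 0.0]
ft_force: [-15.3, -0.8, 7.1]
grip_width: 0.306
grip_force: 7.9
```

Call:
step_arm(
  commands=[
    {"travel": [-0.003,0,0],"turn": [0,0,0]},
    {"travel": [-0.003,0,0],"turn": [0,0,0]},
  ],
)

```text
time: 16.35
position: [0.5554, -0.0403, 0.0281]
tool_rot: [0.078, -3.122, 0.0]
ft_force: [-22.9, -2.0, 13.0]
grip_width: 0.303
grip_force: 11.6
```

Call:
step_arm(
  commands=[
    {"travel": [0.01,0,0],"turn": [0,0,0]},
    {"travel": [0.03,0,0],"turn": [0,0,0]},
    {"travel": [0.04,0,-0.03],"turn": [0,0,0]},
    {"travel": [0.04,0,-0.08],"turn": [0,0,0]},
    {"travel": [0.04,0,-0.12],"turn": [0,0,0]},
  ],
)

```text
time: 16.85
position: [0.5263, -0.0416, 0.1528]
tool_rot: [-0.08, 3.134, -0.0]
ft_force: [1.8, 0.1, 0.2]
grip_width: 0.299
grip_force: 0.0
```

Call:
step_arm(
  commands=[
    {"travel": [-0.04,0,-0.05],"turn": [0,0,0]},
    {"travel": [-0.09,0,-0.1],"turn": [0,0,0]},
    {"travel": [-0.14,0,-0.13],"turn": [0,0,0]},
    {"travel": [-0.18,0,-0.13],"turn": [0,0,0]},
    {"travel": [-0.22,0,-0.13],"turn": [0,0,0]},
  ],
)

```text
time: 17.35
position: [0.7311, -0.0312, 0.2823]
tool_rot: [-0.079, 3.129, -0.0]
ft_force: [0.9, -0.5, 1.0]
grip_width: 0.3
grip_force: 0.0
```

Call:
step_arm(
  commands=[
    {"travel": [0,0,0],"turn": [0,0,0]},
    {"travel": [0,0,0],"turn": [0,0,0]},
    {"travel": [0,0,0],"turn": [0,0,0]},
  ],
)

```text
time: 17.65
position: [0.7268, -0.0314, 0.278]
tool_rot: [-0.08, 3.138, -0.0]
ft_force: [0.7, 0.1, 0.6]
grip_width: 0.303
grip_force: 0.0
```

```bash
python3 - <<'E'
from h import *
st=ctrl.get_state();a=ctrl.get_image("wrist");print(st["time"],st["position"])
W=cam("wrist",st);c,n=np.cos(HY),np.sin(HY)
np.savez("w5.npz",p=st["position"],r=st["tool_rot"],img=a)
# rectify the plane z=42 mm into holder axes at 0.5 mm/px: x -110..110, y -50..50
gx,gy=np.meshgrid(np.arange(-.11,.11,.0005),np.arange(-.05,.05,.0005))
def rec(z):
    X=np.stack([HO[0]+c*gx-n*gy,HO[1]+n*gx+c*gy,np.full_like(gx,z)],-1)
    p=proj(W,X.reshape(-1,3)).reshape(gx.shape+(2,)).astype(np.float32)
    return cv2.remap(a,p[...,0],p[...,1],cv2.INTER_LINEAR).astype(float)
I=rec(.042);print(proj(W,np.array([[.566,-.04,.042],[.75,-.03,.042]])))
R=I.mean(-1)
# edges of dark stained face: front along rows, sides along columns
for y in(-20,-10,0,10,20):
    r=R[int((y+50)/.5)-3:int((y+50)/.5)+4].mean(0);k=[i for i in range(len(r)) if r[i]<75][:1];print("y",y,"front x mm",[-110+.5*i for i in k])
for x in(-80,-60,-40,-20,0,20):
    q=R[:,int((x+110)/.5)-4:int((x+110)/.5)+5].mean(1);k=np.where(q<75)[0];print("x",x,"side y mm",-50+.5*k.min(),-50+.5*k.max())
E
```

```text
17.65 [ 0.72682932 -0.03144278  0.27798673]
[[258.19441614  28.91362633]
 [258.81340236 175.00716929]]
y -20 front x mm [-86.5]
y -10 front x mm [-86.5]
y 0 front x mm [-86.5]
y 10 front x mm [-86.5]
y 20 front x mm [-86.5]
x -80 side y mm -28.5 29.5
x -60 side y mm -28.0 29.5
x -40 side y mm -28.5 29.5
x -20 side y mm -28.5 30.0
x 0 side y mm -28.5 29.5
x 20 side y mm -28.0 29.5
```

The board measures square, 0.5 mm off centre, with its front at about -89.5 mm, allowing for the 3 mm light edge. As a quick check on the pile, I'll compare the edges on its side plane before and after.

```bash
python3 - <<'E'
from h import *
D=cam("side");b=ctrl.get_image("side");c,n=np.cos(HY),np.sin(HY)
o=cv2.resize(cv2.imread("pics/side0.png"),(512,384),interpolation=cv2.INTER_AREA)[:,:,::-1].copy()
x=np.arange(-.13,-.05,.001)
def prof(im,z):
    y=-.032;X=np.c_[HO[0]+c*x-n*y,HO[1]+n*x+c*y,np.full_like(x,z)]
    p=proj(D,X).astype(np.float32)[None];v=cv2.remap(im,p[...,0],p[...,1],cv2.INTER_CUBIC)[0].astype(float)
    return v[:,0]-v[:,2]   # red minus blue: wood
for z in(.010,.019,.028,.037):
    r=[]
    for im in(o,b):
        v=prof(im,z);k=np.where(v>45)[0];r.append((x[k[0]]*1e3).round(0) if len(k) else None)
    print(z,"front edge before/after mm",r)
I=[im[150:260,245:340].astype(float).mean(-1) for im in(o,b)]
S=cam("scene");h=lambda p:[HO[0]+c*p[0]-n*p[1],HO[1]+n*p[0]+c*p[1],p[2]]
print(proj(D,np.array([h((.033,0,.055))])),ctrl.get_state()["time"])
E
```

```text
0.01 front edge before/after mm [None, None]
0.019 front edge before/after mm [np.float64(-91.0), np.float64(-91.0)]
0.028 front edge before/after mm [np.float64(-94.0), np.float64(-93.0)]
0.037 front edge before/after mm [np.float64(-96.0), np.float64(-95.0)]
[[300.67857824 217.55455788]] 17.75
```

```bash
python3 -c "
from bench import ctrl
print(ctrl.close_job())"
```

```text
the job is handed in; nothing more can be done
None
```

I put the board away and handed in the job at 17.8 s on the robot's clock: it measured home within about 1 mm, square and 0.5 mm off centre, and the pile had not visibly moved. I didn't separately measure the arm's final lift angle or check the offcut, jar, glass and phone, and no verdict came back.

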